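# Third hand: hold a new handle on a drawer while its nuts are put on

## Robot

A 7-joint arm with a two-finger parallel gripper is mounted at the origin on a cart in front of the work surface, level with it; the furniture and walls round the work are solid. World frame = base frame: x ahead of the robot, y to its left, z up, the work surface at z = 0. Lengths are in m, angles in rad, forces in N, time in s.
With the tool pointing down it reaches from about 0.35 to 0.9 m from the base axis. Payload 19.9 kg.
Tool frame: the origin (TCP) lies on the mounting face of the last link; the fingertips stand 173 mm ahead of it and the grasp point (between the pads) lies 155 mm ahead of it; z points along the fingers, y is the line along which they close (so a half turn about z gives the same grasp; the last joint's range is limited). The gripper opens to 85 mm and grips with 20 to 120 N. Pads are 22 mm wide; open, the fingers measure 114 mm over their backs; the gripper's body (76 mm by 85 mm) begins 54 mm behind the grasp point. The pads swing forward as they close: fully open they stand 13 mm farther back than shut.
Start: joints at [-1.224, 0.417, -0.01, 1.614, 0.005, 1.111, -0.053], TCP at [0.236, 0.579, 0.405] pointing down, gripper open.
Joint ranges: [-2.81, 2.81], [-0.39, 2.02], [-1.27, 1.25], [0.06, 2.57], [-1.19, 4.33], [0.19, 2], [-2.82, 2.82]. Speed limits (rad/s): [1.89, 1.89, 2.39, 2.39, 3.01, 3.01, 3.01].

## Interface

Orientations are given as [roll, pitch, yaw] about the fixed x, y, z axes, in that order (R = Rz(yaw) Ry(pitch) Rx(roll)).
In Python, from workcell import env, cams gives the robot as it stands. The module is installed in compiled form; this text tells all that it offers.
- The arm moves only by the tool servo_tool, never from a script. Its argument "commands" is one flat list of numbers, 7 for each row, row after row: the shift along the tool's x, y, z in m, then the turn, a rotation vector about the tool's x, y, z in degrees, then the finger opening in m, from 0 to 0.0854. In form: [tx, ty, tz, wx, wy, wz, hand, tx, ty, tz, wx, wy, wz, hand, ...]. A call has 1 to 10 rows; each row is the pose to reach, as a shift and turn from the pose commanded when the call began, along the tool's axes at that moment; what a row does not reach only later rows make up. A row lasts 1/8 s, in which the tool goes at most 62.5 mm and 10.7 degrees, less where a joint would pass 70% of its speed; a pose out of reach is approached as far as the arm can. A call with a gripper value outside its range is refused whole. The fingers move at their own pace and stop on an object; the grip force is fixed at half the most. Time passes only in rows, so rows that repeat a pose let the fingers close. It gives the time, the measured TCP pose, the force, the opening and the grip force at its end, in the units of the state.
- env.read_state(): the state, without advancing time (a new reading comes with each control period).
- cams.read_camera(name): name is "scene" or "top" or "wrist"; returns a dict with "pixels" (400x640x3 uint8, red, green, blue), "mtx" (3x3 intrinsics, pixels), "pose" (4x4, takes a point from camera to world coordinates). Camera axes: x right, y up, looking along -z (the intrinsics and any distortion apply to the point x, -y, -z); pixel columns grow to the right and rows downward; lengths in m; the calibration is good to about 2 mm. A picture is of the moment at which its call begins. There is no depth.
- env.close_job(): hands the job in; it is judged then, once.
The state is a dict: "t": time; "joint_pos": joint angles; "joint_vel": joint speeds; "joint_efforts": joint torques, N m; "ee_pos": TCP position; "orientation": TCP orientation; "ft_force": force on the tool from outside, world axes, zero at the start; "torque": the same for the moment, N m; "gripper_width": finger opening in m; "grasp_force": force on a finger pad.
Only numpy, scipy, OpenCV 4.12 (cv2) and the standard library are available. Lean on these libraries where they do the work, as an engineer would, in place of code of your own. Each camera call takes 0.05 s, during which the arm holds its last target. There are 200 camera calls.

## Task

Pick up the loose bar handle, push its two threaded studs through the two holes in the front of the drawer until both posts sit flush on the front, and keep it pressed there with a steady push of about 12 N so that a helper can put the nuts on from inside. Push gently, never slamming it home, keep the steady push up for at least three seconds and finish while still gripping the handle and pressing; leave the mug, lemon, garlic and spanner where they are.

Things in the scene. Friction and masses are not known exactly. Their poses are not given: they have to be found in the camera images.
- drawer: Kitchen drawer, pale grey front, plywood box; stands upright on the worktop and cannot shift. Origin: middle of the lower edge of the front's outer face. +x into the drawer, square to the front (away from the robot at yaw 0), +y along the front to the left, z up. Front 300 wide, 130 high, 16 thick (x 0 to 16); the box behind, 95 high, reaches x = 190, open at the top. Its yaw varies.
- holes_mid (a point): Point on the drawer front's outer face midway between its two holes, 95 mm above the worktop, 35 below the front's top edge; axes as the drawer's. The round holes, 64 mm to either side of it along y, are 9.5 mm across, chamfered 2 mm at the outer face, and go straight through the 16 mm front; pencilled cross lines mark them. Wall cupboards hang behind, from x = 0.65 m, z = 0.33 m on.
- handle: Loose aluminium bar handle, about 140 g, lying flat with its studs level, left or right of the drawer. Origin: under the middle of the bar, at its underside. +y along the bar, +x from the bar towards the studs (roughly away from the robot), z up. Bar 160 long (y), 10 deep (x -5 to +5), 12 high: grip its middle across the 10 mm; between the posts is free space.
- bar_mid (a point): Centre of the handle's bar, 6 mm above its underside; axes as the handle's.
- posts_mid (a point): Midway between the two flat post ends, 40 mm from bar_mid along the handle's +x; meets holes_mid when home. The round posts (11.6 mm thick) stand 64 mm to either side along y. From each post end a steel stud 6 mm thick and 23 mm long runs on along +x, its last 4 mm tapered to 2.4 mm. No springs: the posts stop hard on the front.
- mug_tea: Orange mug, 81 mm wide, 113 mm with its handle, 101 mm high; left or right of the drawer. Leave it alone. Origin under its middle.
- lemon: Lemon, 71 x 53 x 51 mm, beyond the left front of the drawer. Leave it alone. Origin under its middle.
- garlic: Garlic bulb, 53 mm, near the worktop's front edge to the right. Leave it alone. Origin under its middle.
- spanner: Small steel spanner, 130 mm long, for the nuts, lying near the worktop's front edge before the drawer. Leave it for the helper.

How it is judged:
By the outcome, as a careful person would: the job done as asked, in the order asked, and still so for the second after the job is handed in, while the arm keeps its last pose, push and grip.
It also fails if it takes over 61 s, if anything falls off the work surface, if the arm or the gripper's body presses on something with over 40 N, if the wrist force passes 120 N, or if a joint passes its speed limit or range.

## Working session

There is one attempt and no reset: what is moved stays moved. The work goes in short steps, Python scripts to look and compute and a tool call to move; the robot and the scene stay as the last step left them, time stands still between calls to the robot, and variables do not carry over. Pictures are saved under pics/ and viewed, at most 11 in all, crops included, and the job is handed in when it is done.

Besides the shell and the picture viewer there is one more tool, called after "Request:" in YAML: its name, and indented under it one key for each argument. servo_tool: Moves the arm, as the interface text tells. Its arguments: {"type":"object","properties":{"commands":{"type":"array"}},"required":["commands"]}

```bash
mkdir -p pics
python3 - <<'E'
from workcell import env, cams
import cv2, numpy as np
s=env.read_state(); print({k:np.round(v,3).tolist() for k,v in s.items()})
ims=[]
for n in("scene","top"):
    c=cams.read_camera(n); np.savez(f"pics/{n}0.npz",**c)
    print(n,c["mtx"].round(1).tolist(),c["pose"].round(3).tolist(),[k for k in c])
    cv2.imwrite(f"pics/{n}0.png",c["pixels"][:,:,::-1])
E
```

```text
{'t': 0.0, 'joint_pos': [-1.225, 0.418, -0.01, 1.614, 0.005, 1.111, -0.053], 'joint_vel': [0.001, -0.0, -0.0, -0.001, -0.0, -0.0, 0.001], 'joint_efforts': [0.0, -86.444, 0.679, -43.491, 0.019, 0.008, -0.0], 'ee_pos': [0.236, 0.578, 0.404], 'orientation': [-3.14, 0.0, 2.754], 'ft_force': [0.386, -0.318, -0.288], 'torque': [0.034, 0.039, 0.003], 'grasp_force': 0.0, 'gripper_width': 0.086}
scene [[410.6, 0.0, 321.4], [0.0, 410.6, 198.0], [0.0, 0.0, 1.0]] [[0.866, 0.365, -0.341, 0.077], [-0.499, 0.623, -0.602, -0.796], [-0.007, 0.692, 0.722, 1.017], [0.0, 0.0, 0.0, 1.0]] ['pixels', 'mtx', 'pose']
top [[502.4, 0.0, 316.4], [0.0, 502.4, 203.9], [0.0, 0.0, 1.0]] [[-0.025, 0.987, -0.158, 0.28], [-1.0, -0.024, 0.003, -0.008], [-0.001, 0.158, 0.988, 1.604], [0.0, 0.0, 0.0, 1.0]] ['pixels', 'mtx', 'pose']
```

View pics/scene0.png

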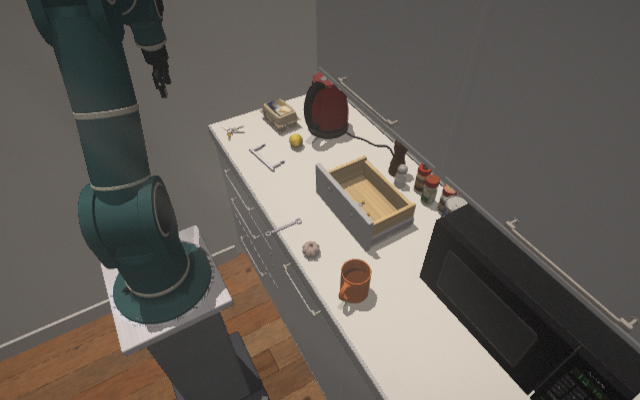

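View pics/top0.png

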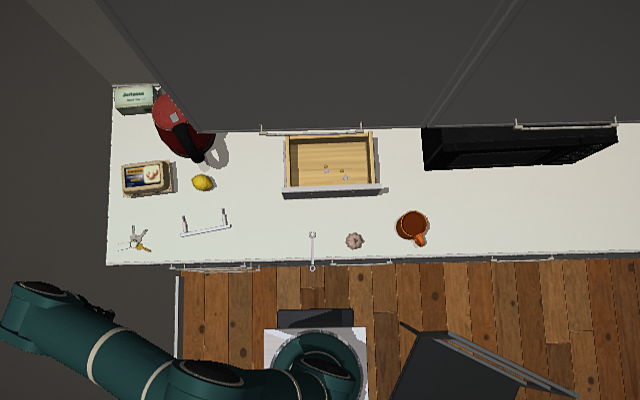

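The scene view shows the handle at left (bar about (250,150)–(268,170)) and the drawer mid-right. In the top view the bar runs from about (181,235) to (230,227), with its studs pointing up. The drawer front's top edge runs from about (283,192) to (381,188), and the mug is at (412,226).

```bash
cat > h.py <<'E'
import numpy as np, cv2
from scipy.spatial.transform import Rotation as R
def ray(c,uv):
    uv=np.atleast_2d(uv).astype(float); K=c["mtx"]
    d=np.c_[(uv[:,0]-K[0,2])/K[0,0],-(uv[:,1]-K[1,2])/K[1,1],-np.ones(len(uv))]
    return c["pose"][:3,3], d@c["pose"][:3,:3].T
def plane(c,uv,z):
    o,d=ray(c,uv); return o+d*((z-o[2])/d[:,2])[:,None]
def proj(c,P):
    p=(np.atleast_2d(P)-c["pose"][:3,3])@c["pose"][:3,:3]; K=c["mtx"]
    return np.c_[K[0,2]-K[0,0]*p[:,0]/p[:,2],K[1,2]+K[1,1]*p[:,1]/p[:,2]]
def tool(s):
    return np.array(s["ee_pos"]),R.from_euler("xyz",s["orientation"]).as_matrix()
E
python3 - <<'E'
from h import *
c=dict(np.load("pics/top0.npz"))
print("bar",plane(c,[[181,235],[230,227]],.012).round(3))
print("studs",plane(c,[[183,215],[224,209]],.006).round(3))
print("front",plane(c,[[283,195],[382,191]],.13).round(3))
im=c["pixels"][:,:,::-1]
a=cv2.resize(im[195:250,165:245],None,fx=7,fy=7,interpolation=2)
b=cv2.resize(im[170:215,270:395],None,fx=4.48,fy=4.48,interpolation=2)
w=max(a.shape[1],b.shape[1]); p=lambda x:cv2.copyMakeBorder(x,0,0,0,w-x.shape[1],0)
o=np.vstack([p(a),p(b)]);print(o.shape,a.shape);cv2.imwrite("pics/z1.png",o)
E
```

```text
bar [[0.445 0.42  0.012]
 [0.467 0.264 0.012]]
studs [[0.51  0.416 0.006]
 [0.526 0.284 0.006]]
front [[ 0.545  0.086  0.13 ]
 [ 0.55  -0.209  0.13 ]]
(587, 560, 3) (385, 560, 3)
```

View pics/z1.png

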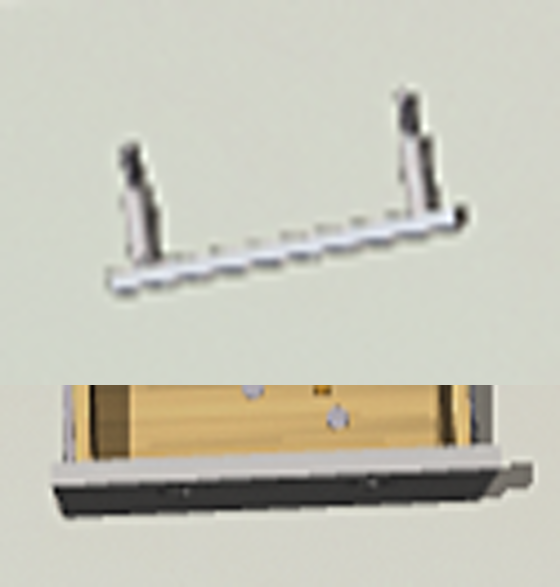

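The crop shows the bar clearly, from (110,283) to (463,215), with the posts going up and the studs dark. The two light holes in the front are at about (185,491) and (372,482), and the outer top edge runs from about (52,487) to (500,467).

```bash
cat >> h.py <<'E'
def goal(s,p,yaw):
    "rows' shift (mm, tool axes) and turn (deg) to TCP p, tool down with given yaw (deg)"
    p0,R0=tool(s); R1=R.from_euler("xyz",[np.pi,0,np.radians(yaw)]).as_matrix()
    return (R0.T@(np.array(p)-p0)*1e3).round(1), np.degrees(R.from_matrix(R0.T@R1).as_rotvec()).round(2)
E
python3 - <<'E'
from h import *
from workcell import env,cams
c=dict(np.load("pics/top0.npz"))
print("holes",plane(c,[[311.3,193.7],[353,191.7]],.095).round(4).tolist())
print("edge",plane(c,[[281.6,193],[381.6,188.5]],.13).round(4).tolist())
s=env.read_state(); w=cams.read_camera("wrist"); p,Rt=tool(s)
print(w["mtx"].round(0).tolist(),(Rt.T@(w["pose"][:3,3]-p)).round(3),(Rt.T@w["pose"][:3,:3]).round(2).tolist())
print(goal(s,[.456,.342,.36],98))
E
```

```text
holes [[0.553, 0.002, 0.095], [0.5561, -0.1254, 0.095]]
edge [[0.551, 0.0902, 0.13], [0.5573, -0.2084, 0.13]]
[[320.0, 0.0, 317.0], [0.0, 320.0, 197.0], [0.0, 0.0, 1.0]] [0.079 0.    0.031] [[-0.0, 0.95, 0.31], [1.0, 0.0, -0.0], [-0.0, 0.31, -0.95]]
(array([-292.8, -135.8,   44.3]), array([-6.000e-02,  4.000e-02,  5.978e+01]))
```

Request:
servo_tool:
  commands: [-0.1, -0.045, 0.015, 0, 0, 20, 0.05, -0.2, -0.09, 0.03, 0, 0, 40, 0.05, -0.293, -0.136, 0.044, 0, 0, 60, 0.05, -0.293, -0.136, 0.044, 0, 0, 60, 0.05, -0.293, -0.136, 0.044, 0, 0, 60, 0.05, -0.293, -0.136, 0.044, 0, 0, 60, 0.05, -0.293, -0.136, 0.044, 0, 0, 60, 0.05, -0.293, -0.136, 0.044, 0, 0, 60, 0.05, -0.293, -0.136, 0.044, 0, 0, 60, 0.05, -0.293, -0.136, 0.044, 0, 0, 60, 0.05]

```text
t: 1.4
ee_pos: [0.4557, 0.3424, 0.3607]
orientation: [-3.142, -0.0, 1.708]
ft_force: [-0.2, 0.5, 0.4]
gripper_width: 0.0497
grasp_force: 0.0
```

Run:
```python
from h import *
from workcell import env,cams
s=env.read_state(); print(s["t"],tool(s)[0].round(4),np.degrees(s["orientation"]).round(2),s["gripper_width"],np.abs(s["joint_vel"]).max())
w=cams.read_camera("wrist"); np.savez("pics/w1.npz",**w); cv2.imwrite("pics/w1.png",w["pixels"][:,:,::-1])
```

```text
1.4 [0.4557 0.3424 0.3607] [-180.     -0.     97.88] 0.04967895473377666 0.004577520076027526
```

View pics/w1.png

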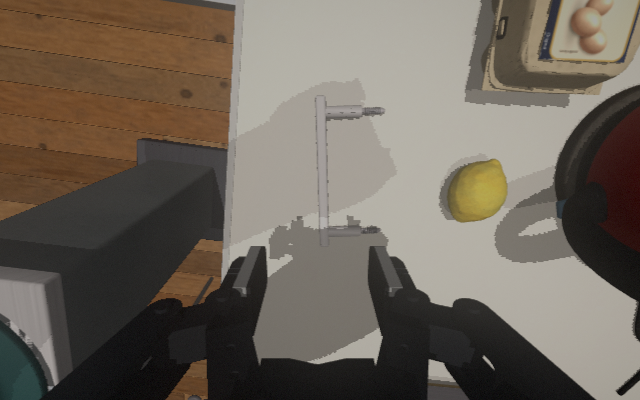

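The bar runs from (320,96) to (324,246) in the wrist view, with both studs pointing right, at rows 111 and 230. The fingers are at the bottom.

Run:
```python
from h import *
from workcell import env
s=env.read_state();c=dict(np.load("pics/w1.npz"))
P=plane(c,[[320,96],[324,246]],.012); T=plane(c,[[384,111],[379,229.5]],.006)
print(P.round(4),T.round(4)); m=P.mean(0); d=P[0]-P[1]; t=T[0]-T[1]
print("len",np.linalg.norm(d),"yaw",np.degrees(np.arctan2(-d[0],d[1])),np.degrees(np.arctan2(-t[0],t[1])),"mid",m,"tip sep",np.linalg.norm(t),"tipdist",T.mean(0)-m)
print(proj(c,[[.456,.342,.012]]))
# silhouette refine: bar edges per row in gray
g=cv2.cvtColor(c["pixels"],cv2.COLOR_RGB2GRAY).astype(int)
for r in (105,150,170,190,240): print(r,g[r,308:340].tolist())
print(g[85:106,321].tolist(),g[236:256,324].tolist())
```

```text
[[0.4484 0.4185 0.012 ]
 [0.4747 0.2629 0.012 ]] [[0.5127 0.4131 0.006 ]
 [0.5326 0.2881 0.006 ]]
len 0.15780486805970864 yaw 9.592446759729047 9.049914040556187 mid [0.46159281 0.34065301 0.012     ] tip sep 0.12655201450180403 tipdist [ 0.06101802  0.00991173 -0.006     ]
[[316.92642676 174.60929773]]
105 [161, 160, 161, 159, 161, 161, 154, 140, 145, 157, 160, 160, 160, 161, 161, 158, 148, 123, 128, 161, 161, 160, 160, 160, 160, 160, 161, 160, 155, 147, 147, 147]
150 [160, 161, 161, 160, 160, 161, 161, 162, 147, 129, 151, 160, 158, 160, 159, 159, 157, 149, 139, 149, 161, 161, 160, 161, 160, 161, 162, 160, 160, 161, 161, 160]
170 [160, 161, 160, 160, 160, 160, 160, 161, 155, 140, 145, 156, 158, 159, 158, 158, 158, 154, 131, 129, 161, 161, 161, 161, 160, 160, 160, 161, 161, 161, 161, 161]
190 [160, 160, 161, 161, 161, 161, 161, 160, 159, 143, 118, 148, 158, 157, 158, 157, 158, 156, 147, 144, 161, 161, 160, 160, 161, 161, 160, 161, 160, 160, 161, 161]
240 [118, 119, 119, 119, 119, 118, 119, 119, 119, 119, 119, 113, 105, 115, 118, 121, 121, 119, 118, 115, 108, 110, 118, 119, 117, 119, 120, 118, 119, 119, 119, 118]
[160, 160, 161, 160, 160, 161, 160, 160, 160, 159, 137, 153, 160, 161, 160, 160, 161, 160, 160, 161, 161] [121, 121, 120, 120, 121, 121, 121, 119, 120, 123, 112, 118, 118, 119, 117, 118, 118, 118, 117, 117]
```

Run:
```python
from h import *
from workcell import env
s=env.read_state();print(goal(s,[.4617,.341,.1755],99.3))
```

```text
(array([ -2.1,   5.6, 185.3]), array([-0.  , -0.  , -1.44]))
```

Request:
servo_tool:
  commands: [-0.002, 0.0055, 0.04, 0, 0, -1.4, 0.05, -0.002, 0.0055, 0.08, 0, 0, -1.4, 0.05, -0.002, 0.0055, 0.12, 0, 0, -1.4, 0.05, -0.002, 0.0055, 0.145, 0, 0, -1.4, 0.05, -0.002, 0.0055, 0.165, 0, 0, -1.4, 0.05, -0.002, 0.0055, 0.178, 0, 0, -1.4, 0.05, -0.002, 0.0055, 0.185, 0, 0, -1.4, 0.05, -0.002, 0.0055, 0.185, 0, 0, -1.4, 0.05, -0.002, 0.0055, 0.185, 0, 0, -1.4, 0.05]

```text
t: 2.58
ee_pos: [0.4621, 0.3408, 0.1763]
orientation: [3.141, -0.0, 1.731]
ft_force: [-0.1, -1.6, 0.1]
gripper_width: 0.0495
grasp_force: 0.0
```

Close the fingers slowly.

Request:
servo_tool:
  commands: [0, 0, 0, 0, 0, 0, 0.03, 0, 0, 0, 0, 0, 0, 0.02, 0, 0, 0, 0, 0, 0, 0.014, 0, 0, 0, 0, 0, 0, 0.008, 0, 0, 0, 0, 0, 0, 0.004, 0, 0, 0, 0, 0, 0, 0, 0, 0, 0, 0, 0, 0, 0, 0, 0, 0, 0, 0, 0, 0]

```text
t: 3.58
ee_pos: [0.4619, 0.3407, 0.1759]
orientation: [3.142, -0.0, 1.731]
ft_force: [-2.0, -1.3, 6.0]
gripper_width: 0.0084
grasp_force: 59.9
```

Run:
```python
from h import *
from workcell import env,cams
s=env.read_state(); print(s["t"],tool(s)[0].round(4),np.degrees(s["orientation"]).round(2),s["gripper_width"],s["ft_force"],s["torque"])
w=cams.read_camera("wrist"); np.savez("pics/w2.npz",**w); cv2.imwrite("pics/w2.png",w["pixels"][:,:,::-1])
```

```text
3.575 [0.4619 0.3407 0.1759] [180.    -0.    99.18] 0.008356170138984577 [-2.03937123 -1.32817428  6.0031317 ] [-0.24736785  0.40452313  0.0672848 ]
```

View pics/w2.png

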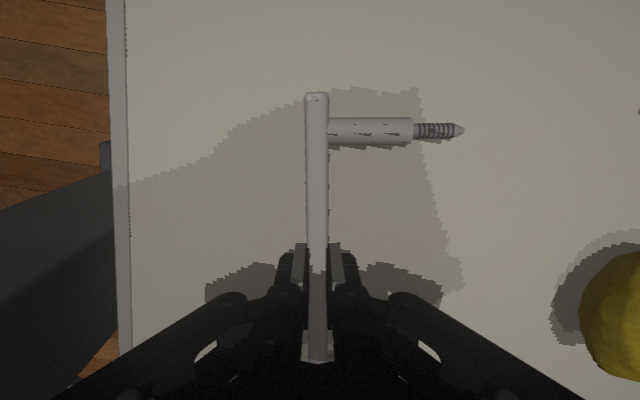

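The bar is gripped. Its free end is at (317,93), the post spans rows 117–144, and the stud tip is at (464,130).

Run:
```python
from h import *
from workcell import env
s=env.read_state();c=dict(np.load("pics/w2.npz"));p,Rt=tool(s)
f=lambda uv,z:(Rt.T@(plane(c,uv,z)-p).T).T.round(4)*1e3
print("tip,studbase,post axis",f([[464,130],[413,130.7],[370,130.7]],.006))
print("bar end",f([[317,93]],.006),f([[317,93]],.012))
print("bar axis",f([[316.5,105],[318,240]],.012))
g=cv2.cvtColor(c["pixels"],cv2.COLOR_RGB2GRAY).astype(int)
for u in (350,390,425,440,455): print(u,g[110:155,u].tolist())
for r in (105,180,230): print(r,g[r,298:336].tolist())
print(g[130,405:472].tolist())
```

```text
tip,studbase,post axis [[ 64.1  63.4 169.9]
 [ 63.9  41.5 169.9]
 [ 63.9  23.  169.9]]
bar end [[ 79.3   0.3 169.9]] [[ 79.3   0.3 163.9]]
bar axis [[7.470e+01 1.000e-01 1.639e+02]
 [1.520e+01 7.000e-01 1.639e+02]]
350 [127, 127, 128, 127, 127, 128, 128, 108, 97, 107, 114, 117, 119, 121, 124, 126, 127, 129, 127, 127, 123, 123, 123, 119, 116, 113, 111, 106, 104, 103, 97, 88, 82, 75, 68, 74, 76, 74, 124, 127, 127, 126, 127, 128, 127]
390 [127, 126, 128, 128, 127, 127, 127, 95, 93, 105, 111, 114, 117, 121, 122, 124, 125, 125, 125, 127, 128, 127, 126, 79, 73, 114, 112, 109, 108, 105, 98, 92, 86, 82, 67, 75, 75, 74, 76, 76, 125, 128, 127, 128, 128]
425 [145, 144, 144, 143, 144, 144, 144, 144, 134, 134, 143, 143, 135, 93, 69, 75, 69, 72, 72, 73, 71, 69, 73, 70, 73, 72, 64, 56, 63, 93, 94, 95, 143, 144, 145, 145, 144, 144, 144, 145, 144, 145, 144, 144, 144]
440 [144, 143, 143, 144, 143, 143, 143, 144, 144, 143, 143, 143, 145, 73, 80, 88, 94, 95, 97, 98, 97, 97, 74, 75, 73, 98, 79, 57, 53, 92, 95, 95, 94, 118, 144, 144, 145, 146, 145, 144, 145, 145, 145, 146, 146]
455 [143, 143, 143, 144, 14
[... 386 characters left out ...]
, 128]
180 [128, 128, 128, 128, 127, 127, 127, 114, 95, 112, 118, 125, 128, 128, 129, 129, 129, 129, 130, 129, 129, 129, 129, 129, 129, 129, 125, 118, 110, 101, 105, 127, 127, 128, 128, 127, 128, 128]
230 [128, 127, 127, 126, 127, 128, 126, 120, 103, 97, 112, 120, 124, 127, 127, 127, 129, 126, 128, 127, 126, 128, 127, 127, 127, 126, 123, 117, 106, 97, 108, 126, 126, 127, 128, 127, 128, 127]
[127, 126, 127, 126, 127, 127, 126, 125, 117, 102, 103, 102, 104, 91, 64, 69, 87, 103, 90, 58, 71, 90, 91, 59, 60, 65, 65, 60, 59, 72, 75, 95, 102, 69, 76, 97, 119, 102, 61, 81, 104, 112, 88, 67, 86, 111, 107, 76, 71, 91, 118, 117, 117, 117, 117, 116, 115, 114, 117, 130, 144, 144, 144, 143, 143, 145, 143]
```

Request:
servo_tool:
  commands: [0, 0, -0.005, 0, 0, 0, 0, 0, 0, -0.02, 0, 0, 0, 0, 0, 0, -0.05, 0, 0, 0, 0, 0, 0, -0.09, 0, 0, 0, 0, 0, 0, -0.115, 0, 0, 0, 0, 0, 0, -0.12, 0, 0, 0, 0, 0, 0, -0.12, 0, 0, 0, 0, 0, 0, -0.12, 0, 0, 0, 0]

```text
t: 4.62
ee_pos: [0.4616, 0.3405, 0.2947]
orientation: [-3.14, 0.001, 1.731]
ft_force: [-0.0, 0.0, -2.3]
gripper_width: 0.0083
grasp_force: 59.0
```

Run:
```python
from h import *
from workcell import env
s=env.read_state();print(goal(s,[.40,-.11,.33],91.3))
```

```text
(array([-434.9, -132.8,  -34.7]), array([-0.07,  0.06,  7.88]))
```

Request:
servo_tool:
  commands: [-0.02, -0.02, -0.012, 0, 0, 0.5, 0, -0.07, -0.045, -0.025, 0, 0, 1.5, 0, -0.125, -0.065, -0.035, 0, 0, 2.5, 0, -0.18, -0.085, -0.035, 0, 0, 3.5, 0, -0.235, -0.1, -0.035, 0, 0, 4.5, 0, -0.29, -0.115, -0.035, 0, 0, 5.5, 0, -0.345, -0.125, -0.035, 0, 0, 6.5, 0, -0.395, -0.133, -0.035, 0, 0, 7.5, 0, -0.425, -0.133, -0.035, 0, 0, 7.9, 0, -0.435, -0.133, -0.035, 0, 0, 7.9, 0]

```text
t: 5.88
ee_pos: [0.3998, -0.1115, 0.3303]
orientation: [-3.141, 0.001, 1.591]
ft_force: [-0.5, 0.4, -1.6]
gripper_width: 0.0078
grasp_force: 59.0
```

Request:
servo_tool:
  commands: [0, 0, 0, 0, 0, 0, 0, 0, 0, 0, 0, 0, 0, 0, 0, 0, 0, 0, 0, 0, 0]

```text
t: 6.25
ee_pos: [0.4, -0.1092, 0.3307]
orientation: [-3.142, -0.0, 1.595]
ft_force: [-0.7, 0.1, -1.7]
gripper_width: 0.008
grasp_force: 59.0
```

Run:
```python
from h import *
from workcell import env,cams
s=env.read_state(); print(s["t"],tool(s)[0].round(4),np.degrees(s["orientation"]).round(2),s["gripper_width"],s["ft_force"].round(2) if hasattr(s["ft_force"],"round") else s["ft_force"])
w=cams.read_camera("wrist"); np.savez("pics/w3.npz",**w); cv2.imwrite("pics/w3.png",w["pixels"][:,:,::-1])
```

```text
6.25 [ 0.4    -0.1092  0.3307] [-1.800e+02 -1.000e-02  9.137e+01] 0.00796594183209124 [-0.69  0.11 -1.66]
```

View pics/w3.png

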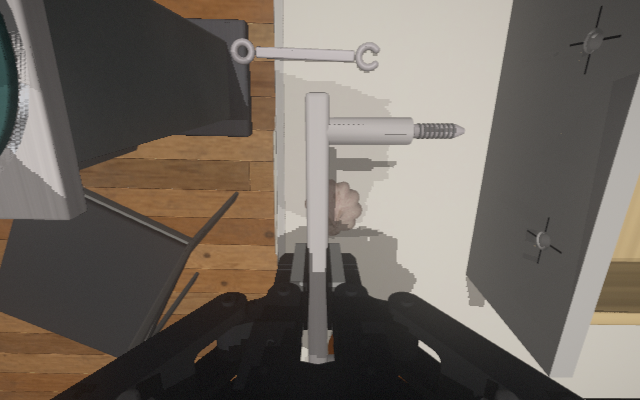

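Both holes with their pencil crosses are visible, at about (593,42) on the left and (543,240) on the right. The handle hasn't slipped (end at (317,93), tip at (464,130)). I'll zoom in to refine the holes.

Run:
```python
from h import *
im=np.load("pics/w3.npz")["pixels"][:,:,::-1]
a=cv2.resize(im[10:75,560:630],None,fx=5.7,fy=8,interpolation=2);b=cv2.resize(im[207:272,510:580],None,fx=5.7,fy=8,interpolation=2)
o=cv2.convertScaleAbs(np.hstack([a,b]),alpha=1.8,beta=-40); print(o.shape); cv2.imwrite("pics/z3.png",o)
```

```text
(520, 798, 3)
```

View pics/z3.png

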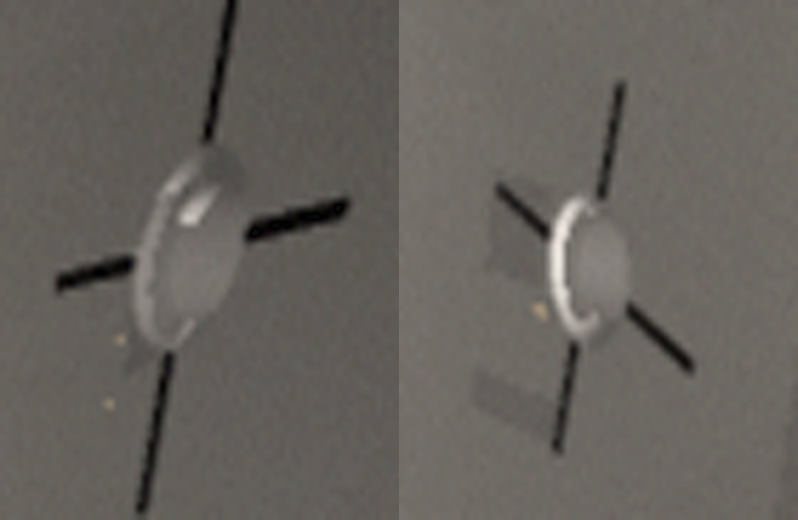

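Run:
```python
from h import *
from workcell import env
s=env.read_state();c=dict(np.load("pics/w3.npz"));p,Rt=tool(s)
H=plane(c,[[592.5,40.6],[542.8,240.6]],.095); d=H[0]-H[1]; m=H.mean(0)
yaw=np.degrees(np.arctan2(-d[0],d[1]))
print(H.round(4).tolist(),np.linalg.norm(d),"yaw",yaw,"mid",m)
# stud tip & post end in this view, in tool frame
print(Rt.T@(plane(c,[[464,130],[413,130.7]],p[2]-.170)-p).T)
w=90+yaw
for back in(.063+.015,): 
    R1=R.from_euler("xyz",[np.pi,0,np.radians(w)]).as_matrix()
    q=np.array([m[0],m[1],.095])-R1@[0,.0405+back,.170]; print(q,goal(s,[q[0],q[1],.265],w))
```

```text
[[0.5581, 0.0027, 0.095], [0.5601, -0.1255, 0.095]] 0.12821645643417193 yaw 0.921859303772625 mid [ 0.55908377 -0.06136413  0.095     ]
[[0.06433793 0.06406058]
 [0.06332005 0.04145745]
 [0.17000498 0.17000576]]
[ 0.44059911 -0.06327065  0.265     ] (array([45.1, 41.7, 65.7]), array([-0.  , -0.01,  0.43]))
```

Request:
servo_tool:
  commands: [0.012, 0.01, 0.015, 0, 0, 0.2, 0, 0.025, 0.02, 0.03, 0, 0, 0.3, 0, 0.038, 0.03, 0.05, 0, 0, 0.4, 0, 0.045, 0.038, 0.062, 0, 0, 0.4, 0, 0.045, 0.0415, 0.0657, 0, 0, 0.4, 0, 0.045, 0.0415, 0.0657, 0, 0, 0.4, 0, 0.045, 0.0415, 0.0657, 0, 0, 0.4, 0, 0.045, 0.0415, 0.0657, 0, 0, 0.4, 0]

```text
t: 7.3
ee_pos: [0.4404, -0.0643, 0.2654]
orientation: [3.141, -0.0, 1.586]
ft_force: [-0.8, -0.3, -1.1]
gripper_width: 0.0082
grasp_force: 59.0
```

Run:
```python
from h import *
from workcell import env,cams
s=env.read_state(); print(s["t"],tool(s)[0].round(4),np.degrees(s["orientation"]).round(2),s["gripper_width"],s["ft_force"])
w=cams.read_camera("wrist"); np.savez("pics/w4.npz",**w); cv2.imwrite("pics/w4.png",cv2.resize(w["pixels"][40:240,300:640,::-1],None,fx=2.35,fy=2.35,interpolation=2))
```

```text
7.3 [ 0.4404 -0.0643  0.2654] [179.96  -0.    90.85] 0.008230397314053482 [-0.76460993 -0.34328334 -1.11707998]
```

View pics/w4.png

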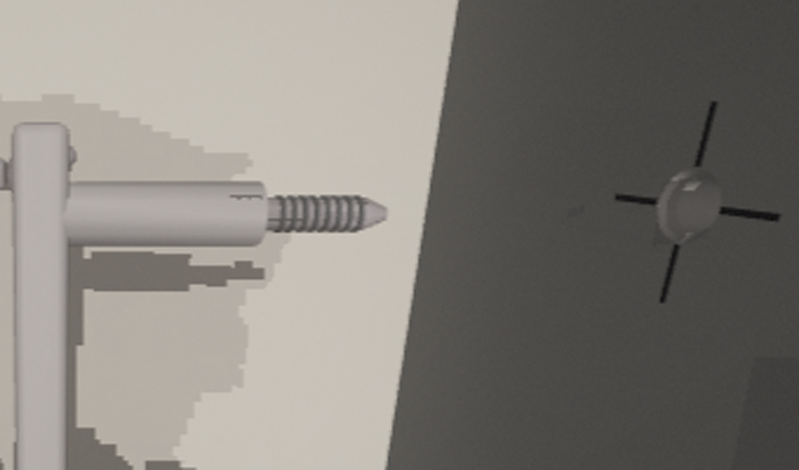

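In the zoomed near view the stud tip is at crop (386,213) and the hole cross at (687,206), with the axis nearly in line. The gap comes out around 55 mm because I counted the stud offset twice, which is harmless.

Run:
```python
from h import *
from workcell import env
s=env.read_state();c=dict(np.load("pics/w4.npz"));p,Rt=tool(s)
P=plane(c,[[592,127.2],[463.5,130.1],[413,130.5]],p[2]-.170)
print(P.round(4)); print(((P-p)@Rt).round(4)*1e3)
```

```text
[[5.577e-01 2.800e-03 9.540e-02]
 [5.027e-01 8.000e-04 9.540e-02]
 [4.810e-01 3.000e-04 9.540e-02]]
[[ 65.2 118.2 170.1]
 [ 64.1  63.2 170. ]
 [ 63.9  41.5 170. ]]
```

Request:
servo_tool:
  commands: [0.001, 0.01, 0.0005, 0, 0, -0.2, 0, 0.001, 0.022, 0.0005, 0, 0, -0.2, 0, 0.001, 0.034, 0.0005, 0, 0, -0.2, 0, 0.001, 0.043, 0.0005, 0, 0, -0.2, 0, 0.001, 0.047, 0.0005, 0, 0, -0.2, 0, 0.001, 0.047, 0.0005, 0, 0, -0.2, 0, 0.001, 0.047, 0.0005, 0, 0, -0.2, 0]

```text
t: 8.22
ee_pos: [0.4872, -0.0624, 0.2645]
orientation: [-3.141, 0.0, 1.589]
ft_force: [0.3, 0.6, -1.8]
gripper_width: 0.0079
grasp_force: 59.0
```

Run:
```python
from h import *
from workcell import env,cams
s=env.read_state(); print(s["t"],tool(s)[0].round(4),np.degrees(s["orientation"]).round(2),s["ft_force"])
w=cams.read_camera("wrist"); np.savez("pics/w5.npz",**w); cv2.imwrite("pics/w5.png",cv2.resize(w["pixels"][80:180,390:540,::-1],None,fx=5,fy=5,interpolation=2))
```

```text
8.225 [ 0.4872 -0.0624  0.2645] [-179.99    0.     91.07] [ 0.29048521  0.55471593 -1.80936235]
```

View pics/w5.png

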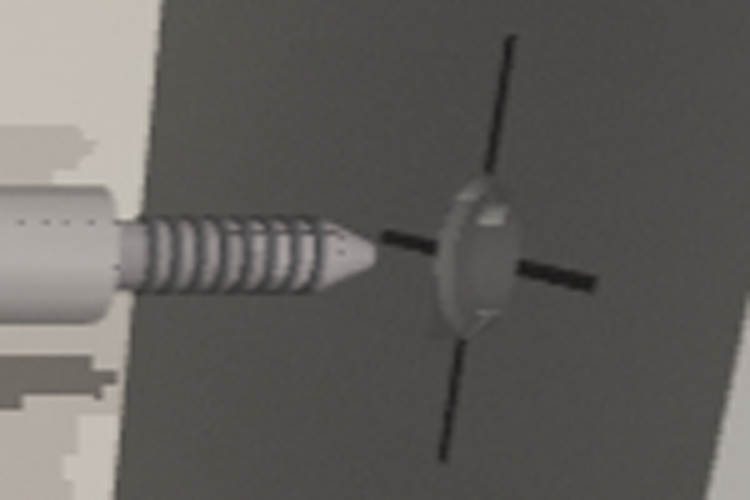

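The stud axis (row 255) lines up with the hole cross (475,257). The tip is at x=377, so the gap is about 8.7 mm.

Request:
servo_tool:
  commands: [0, 0.003, -0.0002, 0, 0, 0, 0, 0, 0.006, -0.0002, 0, 0, 0, 0, 0, 0.008, -0.0002, 0, 0, 0, 0, 0, 0.01, -0.0002, 0, 0, 0, 0, 0, 0.012, -0.0002, 0, 0, 0, 0, 0, 0.014, -0.0002, 0, 0, 0, 0]

```text
t: 9.02
ee_pos: [0.5016, -0.0621, 0.2647]
orientation: [3.142, 0.0, 1.59]
ft_force: [-0.3, -0.2, -1.5]
gripper_width: 0.0082
grasp_force: 59.0
```

Request:
servo_tool:
  commands: [0, 0.002, 0, 0, 0, 0, 0, 0, 0.004, 0, 0, 0, 0, 0, 0, 0.006, 0, 0, 0, 0, 0, 0, 0.008, 0, 0, 0, 0, 0, 0, 0.01, 0, 0, 0, 0, 0, 0, 0.012, 0, 0, 0, 0, 0]

```text
t: 9.78
ee_pos: [0.5136, -0.0619, 0.2647]
orientation: [3.142, 0.0, 1.59]
ft_force: [0.1, 0.7, -1.8]
gripper_width: 0.0079
grasp_force: 59.0
```

Request:
servo_tool:
  commands: [0, 0.0005, 0, 0, 0, 0, 0, 0, 0.001, 0, 0, 0, 0, 0, 0, 0.0015, 0, 0, 0, 0, 0, 0, 0.002, 0, 0, 0, 0, 0, 0, 0.0025, 0, 0, 0, 0, 0, 0, 0.003, 0, 0, 0, 0, 0, 0, 0.0035, 0, 0, 0, 0, 0]

```text
t: 10.65
ee_pos: [0.5169, -0.0618, 0.2647]
orientation: [-3.142, 0.0, 1.59]
ft_force: [0.0, -0.0, -2.2]
gripper_width: 0.0075
grasp_force: 59.0
```

Run:
```python
from h import *
from workcell import env,cams
w=cams.read_camera("wrist"); np.savez("pics/w6.npz",**w); cv2.imwrite("pics/w6.png",cv2.resize(w["pixels"][80:180,350:500,::-1],None,fx=5,fy=5,interpolation=2))
```

```text
(no output)
```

View pics/w6.png

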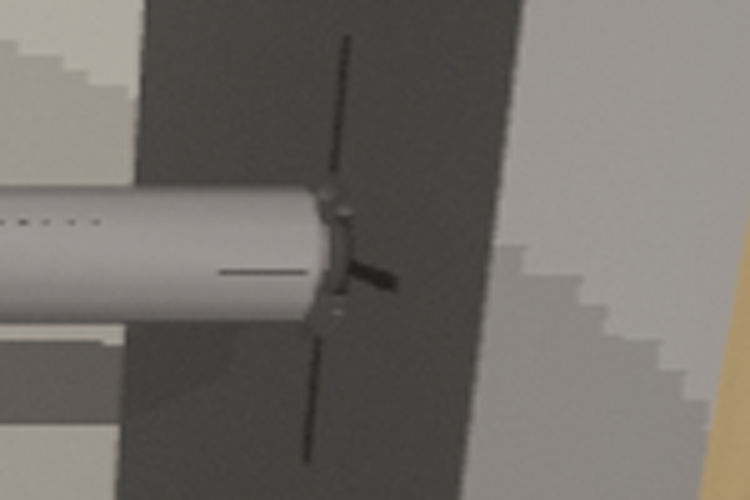

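The left stud is in its hole and the post end (column about 320) is roughly 1.5–2 mm off the face. I'll creep in.

Request:
servo_tool:
  commands: [0, 0.0003, 0, 0, 0, 0, 0, 0, 0.0006, 0, 0, 0, 0, 0, 0, 0.0009, 0, 0, 0, 0, 0, 0, 0.0012, 0, 0, 0, 0, 0]

```text
t: 11.2
ee_pos: [0.5182, -0.0618, 0.2647]
orientation: [-3.142, 0.0, 1.59]
ft_force: [0.6, -0.3, -1.5]
gripper_width: 0.008
grasp_force: 59.0
```

Request:
servo_tool:
  commands: [0, 0.0002, 0, 0, 0, 0, 0, 0, 0.0004, 0, 0, 0, 0, 0, 0, 0.0006, 0, 0, 0, 0, 0]

```text
t: 11.58
ee_pos: [0.5187, -0.0618, 0.2647]
orientation: [-3.141, 0.0, 1.59]
ft_force: [-0.7, 1.0, -0.7]
gripper_width: 0.0079
grasp_force: 59.0
```

Request:
servo_tool:
  commands: [0, 0.0002, 0, 0, 0, 0, 0, 0, 0.0004, 0, 0, 0, 0, 0, 0, 0.0006, 0, 0, 0, 0, 0]

```text
t: 11.95
ee_pos: [0.519, -0.0617, 0.2646]
orientation: [-3.141, -0.0, 1.59]
ft_force: [-5.1, 1.1, -0.4]
gripper_width: 0.008
grasp_force: 59.2
```

Run:
```python
from workcell import env
s=env.read_state(); print(s["ft_force"],s["torque"],s["orientation"])
```

```text
[-5.10570365  1.0881726  -0.3503008 ] [ 0.22109792  1.12911741 -0.12236134] [-3.14059835e+00 -1.55220718e-04  1.58965639e+00]
```

Request:
servo_tool:
  commands: [0, 0.0002, 0, 0, 0, 0, 0, 0, 0.0002, 0, 0, 0, 0, 0]

```text
t: 12.2
ee_pos: [0.5191, -0.0617, 0.2645]
orientation: [-3.14, -0.0, 1.59]
ft_force: [-6.7, 0.4, -1.7]
gripper_width: 0.0077
grasp_force: 59.2
```

Run:
```python
from workcell import env
s=env.read_state(); print(s["ft_force"],s["torque"],s["orientation"])
```

```text
[-6.70417619  0.39366184 -1.66936487] [ 0.26378626  1.31259012 -0.0808263 ] [-3.14022895e+00 -1.80849054e-04  1.58959453e+00]
```

Request:
servo_tool:
  commands: [0, 0.0002, 0, 0, 0, 0, 0, 0, 0.0004, 0, 0, 0, 0, 0, 0, 0.0004, 0, 0, 0, 0, 0, 0, 0.0004, 0, 0, 0, 0, 0]

```text
t: 12.7
ee_pos: [0.5193, -0.0618, 0.2644]
orientation: [-3.14, -0.0, 1.59]
ft_force: [-7.5, 1.5, 0.1]
gripper_width: 0.0078
grasp_force: 59.4
```

Run:
```python
from h import *
from workcell import env,cams
s=env.read_state(); print(s["ft_force"],s["torque"],s["orientation"])
w=cams.read_camera("wrist"); a=cv2.resize(w["pixels"][80:180,350:500,::-1],None,fx=4,fy=4,interpolation=2)
c=cams.read_camera("top"); b=cv2.resize(c["pixels"][150:210,260:400,::-1],None,fx=4.29,fy=4.29,interpolation=2)[:,:600]
print(a.shape,b.shape);cv2.imwrite("pics/w7.png",np.vstack([a,b[:190]]))
s=env.read_state(); print(s["ft_force"])
```

```text
[-7.5447022   1.54924339  0.05924488] [ 0.2704272   1.71898779 -0.03968348] [-3.13951964e+00 -2.77043310e-04  1.58955836e+00]
(400, 600, 3) (257, 600, 3)
[-8.54354299  1.58117166  0.98167143]
```

View pics/w7.png

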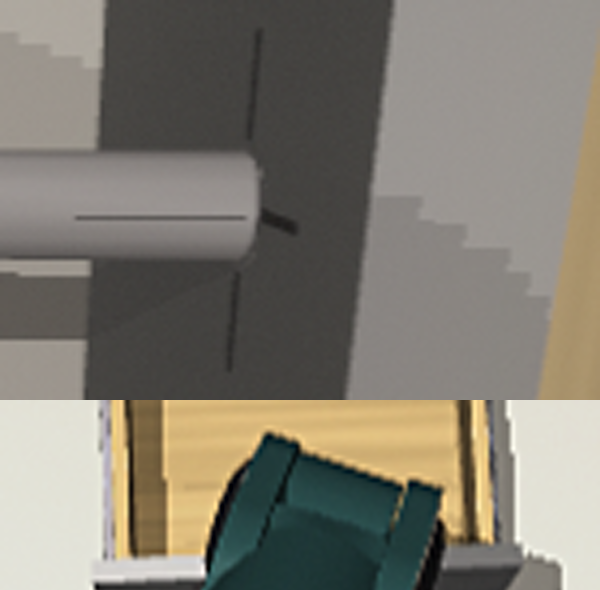

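The left post sits flush against the face, and the near-zero z torque says both posts share the load. I'll add a bit more push.

Request:
servo_tool:
  commands: [0, 0.0002, 0, 0, 0, 0, 0, 0, 0.0003, 0, 0, 0, 0, 0, 0, 0.0004, 0, 0, 0, 0, 0, 0, 0.0004, 0, 0, 0, 0, 0]

```text
t: 13.3
ee_pos: [0.5195, -0.0618, 0.2643]
orientation: [-3.139, -0.0, 1.589]
ft_force: [-10.1, 1.5, 1.4]
gripper_width: 0.0082
grasp_force: 59.5
```

Run:
```python
from h import *
from workcell import env,cams
f=[]
for i in range(6):
    s=env.read_state(); f.append(np.r_[s["ft_force"],s["torque"]]); cams.read_camera("top")
print(np.mean(f,0).round(2),np.std(f,0).round(2),s["t"],s["orientation"])
```

```text
[-10.31   1.23   1.27   0.27   2.19  -0.09] [0.67 0.36 0.39 0.01 0.01 0.02] 13.55 [-3.13876649e+00 -3.74556291e-04  1.58947833e+00]
```

Request:
servo_tool:
  commands: [0, 0.0002, 0, 0, 0, 0, 0, 0, 0.0003, 0, 0, 0, 0, 0, 0, 0.0003, 0, 0, 0, 0, 0, 0, 0.0003, 0, 0, 0, 0, 0, 0, 0.0003, 0, 0, 0, 0, 0]

```text
t: 14.22
ee_pos: [0.5196, -0.0618, 0.2642]
orientation: [-3.138, -0.001, 1.589]
ft_force: [-12.6, 0.9, 2.2]
gripper_width: 0.0078
grasp_force: 59.6
```

Run:
```python
from h import *
from workcell import env,cams
f=[]
for i in range(8):
    s=env.read_state(); f.append(np.r_[s["ft_force"],s["torque"]]); cams.read_camera("top")
print(np.mean(f,0).round(2),np.std(f,0).round(2),s["t"],s["orientation"])
```

```text
[-12.15   1.32   1.93   0.27   2.53  -0.08] [0.62 0.64 0.36 0.03 0.02 0.03] 14.575 [-3.13826196e+00 -4.52350320e-04  1.58949224e+00]
```

12 N reached. I'll hold it for more than 4 s.

Request:
servo_tool:
  commands: [0, 0, 0, 0, 0, 0, 0, 0, 0, 0, 0, 0, 0, 0, 0, 0, 0, 0, 0, 0, 0, 0, 0, 0, 0, 0, 0, 0, 0, 0, 0, 0, 0, 0, 0, 0, 0, 0, 0, 0, 0, 0, 0, 0, 0, 0, 0, 0, 0, 0, 0, 0, 0, 0, 0, 0, 0, 0, 0, 0, 0, 0, 0, 0, 0, 0, 0, 0, 0, 0]

```text
t: 15.88
ee_pos: [0.5196, -0.0618, 0.2642]
orientation: [-3.138, -0.0, 1.589]
ft_force: [-11.1, 1.6, 1.0]
gripper_width: 0.0081
grasp_force: 59.6
```

Request:
servo_tool:
  commands: [0, 0, 0, 0, 0, 0, 0, 0, 0, 0, 0, 0, 0, 0, 0, 0, 0, 0, 0, 0, 0, 0, 0, 0, 0, 0, 0, 0, 0, 0, 0, 0, 0, 0, 0, 0, 0, 0, 0, 0, 0, 0, 0, 0, 0, 0, 0, 0, 0, 0, 0, 0, 0, 0, 0, 0, 0, 0, 0, 0, 0, 0, 0, 0, 0, 0, 0, 0, 0, 0]

```text
t: 17.12
ee_pos: [0.5196, -0.0618, 0.2642]
orientation: [-3.138, -0.0, 1.589]
ft_force: [-12.2, 0.8, 3.1]
gripper_width: 0.0079
grasp_force: 59.6
```

Request:
servo_tool:
  commands: [0, 0, 0, 0, 0, 0, 0, 0, 0, 0, 0, 0, 0, 0, 0, 0, 0, 0, 0, 0, 0, 0, 0, 0, 0, 0, 0, 0, 0, 0, 0, 0, 0, 0, 0, 0, 0, 0, 0, 0, 0, 0, 0, 0, 0, 0, 0, 0, 0, 0, 0, 0, 0, 0, 0, 0, 0, 0, 0, 0, 0, 0, 0, 0, 0, 0, 0, 0, 0, 0]

```text
t: 18.38
ee_pos: [0.5196, -0.0618, 0.2642]
orientation: [-3.138, -0.0, 1.589]
ft_force: [-12.2, 2.1, 1.1]
gripper_width: 0.0081
grasp_force: 59.6
```

Run:
```python
from h import *
from workcell import env,cams
f=[]
for i in range(8):
    s=env.read_state(); f.append(np.r_[s["ft_force"],s["torque"]]); cams.read_camera("top")
print(np.mean(f,0).round(2),s["t"],s["grasp_force"])
```

```text
[-11.93   1.36   1.99   0.27   2.54  -0.09] 18.725 59.56151604652405
```

```bash
python3 -c "
from workcell import env
print(env.close_job())"
```

```text
the job is handed in; nothing more can be done
None
```

The handle's studs are through both holes and it is gripped and pressed home with a steady push of about 12 N, held for over 4 s before hand-in at about 19 s; I saw the left post flush, while the right post, hidden from the cameras, is judged flush from the balanced load.

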